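# Open the iris of the green bench light

### The arm

A 6-joint arm with a two-finger parallel gripper is mounted at the origin on the work surface; the furniture and walls round the work are solid. World frame = base frame: x ahead of the robot, y to its left, z up, the work surface at z = 0. Lengths are in mm, angles in rad, forces in N, time in s.
With the tool pointing down it reaches from about 350 to 800 mm from the base axis. Payload 7.3 kg.
Tool frame: the origin (TCP) lies on the centre line of the jaws, within the pads' length; the fingertips stand 19 mm ahead of it and the grasp point (between the pads) is the TCP (ctrl.tip_reach is the distance from the TCP to the fingertips, in mm); z points along the fingers, x is the direction in which the jaws open and shut, and the axes are right-handed (so a half turn about z gives the same grasp; the last joint's range is limited). The gripper opens to 85 mm and grips with 20 to 120 N. Pads are 22 mm wide; open, the fingers measure 114 mm over their backs; the gripper's body (76 mm by 85 mm) begins 54 mm behind the grasp point. The pads swing forward as they close: fully open they stand 13 mm farther back than shut.
Start: joints at [-1.276, 0.342, 1.524, -0, 1.275, -0.146], TCP at [224.021, -474.823, 250.322] pointing down, gripper open.
Joint ranges: [-2.53, 2.53], [-0.77, 2.02], [0.04, 2.7], [-1, 4.14], [0.28, 2.66], [-3.11, 3.11]. Speed limits (rad/s): [2.57, 2.57, 3.14, 3.14, 3.14, 3.14].

### API

Orientations are given as a unit quaternion [x, y, z, w].
In Python, from cell import status, get_image, finish_job, ctrl gives the robot as it stands. The module is installed in compiled form; this text tells all that it offers.
- The arm moves only by the tool jog_arm, never from a script. Its argument "steps" is a list of rows, each an object of numbers: "hand": the gripper's target within -1 to 1 (fully open at 1, half-way at 0, shut at -1); "dx", "dy", "dz": the shift along the tool's x, y, z in mm; "rx", "ry", "rz": the turn, a rotation vector about the tool's x, y, z in rad. A call has exactly 8 rows; each row is the pose to reach, as a shift and turn from the pose measured when the call began, along the tool's axes at that moment; what a row does not reach only later rows make up. A row lasts 1/12 s, in which the tool goes at most 41.7 mm and 7.16 degrees, less where a joint would pass 70% of its speed; a pose out of reach is approached as far as the arm can. A call with a gripper value outside its range is refused whole. The fingers move at their own pace and stop on an object; the grip force is fixed at half the most. Time passes only in rows, so rows that repeat a pose let the fingers close, or fill a call up. It gives the time, the measured TCP pose, the force and the opening at its end, in the units of the state.
- status.state(): the state, without advancing time (a new reading comes with each control period).
- get_image(name): name is "scene" or "top"; returns a dict with "frame" (384x512x3 uint8, red, green, blue), "z_map" (384x512 float32, mm along the optical axis (not along the pixel's ray), 0 where there is no reading), "fx", "fy", "cx", "cy" (pixels), "pose" (4x4, takes a point from camera to world coordinates). Camera axes: x right, y up, looking along -z (the intrinsics and any distortion apply to the point x, -y, -z); pixel columns grow to the right and rows downward; lengths in mm; the calibration is good to about 2 mm. A picture is of the moment at which its call begins.
- finish_job(): hands the job in, once; it reports no verdict.
The state is a dict: "clock": time; "joint_pos": joint angles; "qd": joint speeds; "tau": joint torques, N m; "eef_pos": TCP position; "tcp_rot": TCP orientation; "contact_force": force on the tool from outside, world axes, zero at the start; "torque": the same for the moment, N m; "grip_width": finger opening in mm.
Only numpy, scipy, OpenCV 4.12 (cv2) and the standard library are available. Lean on these libraries where they do the work, as an engineer would, in place of code of your own. Each camera call takes 0.05 s, during which the arm holds its last target.

### The job

Two small inspection lights stand on the workbench, one with green glass and one with amber glass. Open the iris of the green one: turn its slim knurled ring anticlockwise, seen from above, until the white line on the ring points at the red line on the foot. Take hold of the ring alone, without pressing on the fixed collars or the foot above and below it, and leave the amber light alone.

Things in the scene. Friction and masses are not known exactly. Their poses are not given: they have to be found in the camera images.
- green_housing: Fixed part of the light with green glass on top. Origin: bench top, on its vertical z axis. Grey foot, dia 92 mm, 0-10 mm high; black lower collar, dia 44, 10-28 high; (ring, 29-41 high); black upper collar, dia 40, 41.5-55.5 high; green glass to 57.5. The red line on the foot (25-43 mm from the axis) lies along this frame's +x; black scale ticks on its clockwise side. Yaw varies.
- green_ring (a joint): Angle (rad) of the green light's silvery knurled ring: dia 56 mm, 29-41 mm above the bench, on the housing's z axis, standing out 6 mm or more beyond the collars. 0 = its white line exactly over the red line; positive = anticlockwise from above. Starts between -1.4 and -0.4; stops at -1.6 and +0.5; light friction (0.08 N m), stays where left; turns with fingers that grip it across.
- amber_housing: Fixed part of the light with the amber glass, otherwise the same in shape, size and frame as the green one; a bystander, not to be touched.
- amber_index (a point): Point on the white line of the amber light's ring, 23.5 mm from its axis and 41.5 mm above the bench; that ring must stay as it is.

How it is judged (in metres and radians):
At the end, for the whole second after the job is handed in: The green light's ring is at rest with its white line within 0.18 rad (10 degrees) of the red line, and the amber light's ring is where it was (its line moved less than 4 mm) (value of joint green_ring between -0.18 and 0.18 rad and velocity of joint green_ring between -0.05 and 0.05 rad/s and distance of amber_index from where it was at the start of the episode below 0.004 m); the robot touches nothing.
It fails at once if the foot or a collar of the green light is pressed with more than 3 N (contact force between anything else and green_housing above 3 N).
It fails at once if the foot or a collar of the amber light is pressed with more than 3 N (contact force between anything else and amber_housing above 3 N).
It fails at once if the amber light's ring is turned (its line moves more than 4 mm) (distance of amber_index from where it was at the start of the episode above 0.004 m).
It also fails if it takes over 32 s, if anything falls off the work surface, if the arm or the gripper's body presses on something with over 40 N, if the wrist force passes 120 N, or if a joint passes its speed limit or range.

## Working session

There is one attempt and no reset: what is moved stays moved. The work goes in short steps, Python scripts to look and compute and a tool call to move; the robot and the scene stay as the last step left them, time stands still between calls to the robot, and variables do not carry over. Pictures are saved under pics/ and viewed, and the job is handed in when it is done.

Besides the shell and the picture viewer there is one more tool, called after "Emit:" as name(argument=value, ...), one argument or row to a line, values as JSON. jog_arm: Moves the arm, as the interface text tells. Its arguments: {"type":"object","properties":{"steps":{"type":"array","items":{"type":"object","properties":{"hand":{"type":"number"},"dx":{"type":"number"},"dy":{"type":"number"},"dz":{"type":"number"},"rx":{"type":"number"},"ry":{"type":"number"},"rz":{"type":"number"}}}}},"required":["steps"]}

```bash
mkdir -p pics; python3 - <<'E'
from cell import status,get_image,ctrl
import cv2,numpy as np,pickle
print(status.state()); print([a for a in dir(ctrl) if a[0]!='_'])
for n in("scene","top"):
    d=get_image(n); pickle.dump(d,open(f'{n}0.pkl','wb'))
    cv2.imwrite(f'pics/{n}0.png',d['frame'][...,::-1]); print(n,d['fx'],d['fy'],d['cx'],d['cy'],d['pose'],[k for k in d])
E
```

```text
{'clock': 0.0, 'joint_pos': array([-1.27599727e+00,  3.42745982e-01,  1.52505484e+00, -2.70785172e-05,
        1.27537379e+00, -1.46006864e-01]), 'qd': array([-8.40647794e-04, -7.45873504e-04, -4.90997042e-04,  2.71887290e-03,
       -9.26475194e-04, -3.54095087e-06]), 'tau': array([-9.00850391e-04, -4.33676505e+01, -2.46018702e+01, -2.59152948e-04,
        7.70317420e-03,  6.69756176e-06]), 'eef_pos': array([ 223.89878639, -474.44051861,  249.600657  ]), 'tcp_rot': array([ 8.44593020e-01, -5.35408260e-01, -6.07783414e-04, -5.06376684e-04]), 'contact_force': array([-0.52353571,  0.39114323,  0.07108353]), 'torque': array([-0.04851209, -0.04088382,  0.06377337]), 'grip_width': 85.51879471178658}
['Unreachable', 'tip_reach']
scene 489.1130160355579 489.1130160355579 253.5732330249249 188.79119422937308 [[-8.44927823e-01 -3.33636493e-01  4.18071362e-01  9.52086437e+02]
 [ 5.34542773e-01 -5.54463309e-01  6.37835765e-01  5.56912975e+02]
 [ 1.89999431e-02  7.62402210e-01  6.46824453e-01  6.78062201e+02]
 [ 0.00000000e+00  0.00000000e+00  0.00000000e+00  1.00000000e+00]] ['frame', 'z_map', 'fx', 'fy', 'cx', 'cy', 'pose']
top 385.3124098229882 385.3124098229882 248.36380084879104 191.37036818031055 [[ 2.93279091e-02  9.98517432e-01 -4.58564240e-02  4.90263410e+02]
 [-9.99318787e-01  3.03178173e-02  2.10426038e-02 -5.30436530e+01]
 [ 2.24016734e-02  4.52080504e-02  9.98726388e-01  9.27285771e+02]
 [ 0.00000000e+00  0.00000000e+00  0.00000000e+00  1.00000000e+00]] ['frame', 'z_map', 'fx', 'fy', 'cx', 'cy', 'pose']
```

View pics/scene0.png

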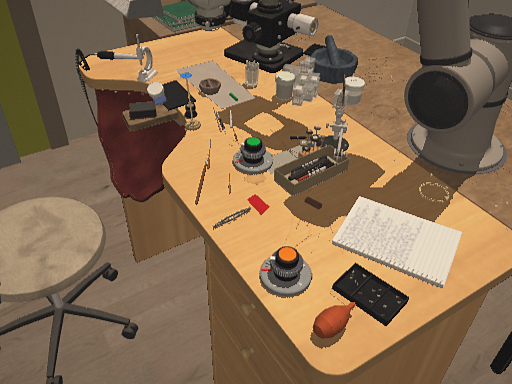

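View pics/top0.png

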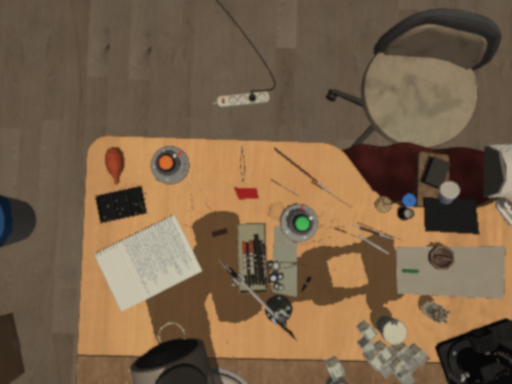

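```bash
cat >h.py <<'E'
import numpy as np,cv2,pickle
def ld(n): return pickle.load(open(n+'.pkl','rb'))
def K(d): return np.array([[d['fx'],0,d['cx']],[0,d['fy'],d['cy']],[0,0,1.]])
def proj(d,P):
    P=np.atleast_2d(P).astype(float); T=d['pose']; c=(P-T[:3,3])@T[:3,:3]; c=c*[1,-1,-1]
    return c[:,:2]/c[:,2:]*[d['fx'],d['fy']]+[d['cx'],d['cy']]
def ray(d,uv):
    uv=np.atleast_2d(uv).astype(float); r=np.c_[(uv[:,0]-d['cx'])/d['fx'],-(uv[:,1]-d['cy'])/d['fy'],-np.ones(len(uv))]
    return d['pose'][:3,3],r@d['pose'][:3,:3].T
def onz(d,uv,z):
    o,r=ray(d,uv); return o+r*((z-o[2])/r[:,2])[:,None]
def tri(d1,u1,d2,u2):
    o1,r1=ray(d1,u1);o2,r2=ray(d2,u2);r1=r1[0];r2=r2[0]
    s=np.linalg.lstsq(np.c_[r1,-r2],o2-o1,rcond=None)[0]
    a=o1+s[0]*r1;b=o2+s[1]*r2; return (a+b)/2,np.linalg.norm(a-b)
def pt(d,u,v):
    z=d['z_map'][v,u]; o,r=ray(d,[[u,v]]); return o+r[0]*z
E
cat >a.py <<'E'
from h import *
s=ld('scene0');t=ld('top0')
for d in(s,t): print(proj(d,[[0,0,0],[224,-475,250]]))
def blobs(d,lo,hi):
    hsv=cv2.cvtColor(d['frame'],cv2.COLOR_RGB2HSV); m=cv2.inRange(hsv,lo,hi)
    n,l,st,c=cv2.connectedComponentsWithStats(m); return [(st[i],c[i]) for i in range(1,n) if st[i][4]>40]
cs={}
for nm,lo,hi in(('green',(50,120,60),(75,255,255)),('amber',(6,180,150),(16,255,255))):
    for n,d in(('s',s),('t',t)):
        for st,c in blobs(d,lo,hi): print(nm,n,st,c,pt(d,*c.round().astype(int)),onz(d,c,57.5))
for n,d,(u,v) in(('s',s,(253,155)),('s',s,(287,272)),('t',t,(300,223)),('t',t,(170,164))):
    im=d['frame'][v-30:v+30,u-30:u+30,::-1]; cv2.imwrite(f'pics/crop_{n}_{u}.png',cv2.resize(im,(600,600),interpolation=cv2.INTER_CUBIC))
E
python3 a.py
```

```text
[[456.24782244 143.86149008]
 [275.45302383  -4.06519626]]
[[210.72571529 417.5819023 ]
 [476.59294275 368.41815119]]
green s [247 137  14   9  98] [253.14285714 141.15306122] [ 464.82554382 -193.61021156   57.87778647] [[ 464.57285295 -193.40449817   57.5       ]]
green t [295 216  15  15 166] [301.87951807 223.13855422] [ 462.29929324 -195.047134     54.75614985] [[ 462.06739202 -194.3348046    57.5       ]]
amber s [279 247  17  14 193] [287.04145078 253.67875648] [594.03155396 119.12737747  57.82938178] [[593.3587517  118.33518355  57.5       ]]
amber s [316 302  39  29 540] [333.11296296 316.4537037 ] [598.06261188 249.49707426  41.79126855] [[607.17517536 257.80647975  57.5       ]]
amber t [159 156  13  13 133] [165.38345865 162.03759398] [591.17366943 119.30290292  54.422587  ] [[590.76034857 117.83084996  57.5       ]]
amber t [110 159   6  11  49] [112.69387755 164.        ] [584.50132018 240.94015308  39.27885409] [[582.54580364 235.59096177  57.5       ]]
```

View pics/crop_s_253.png

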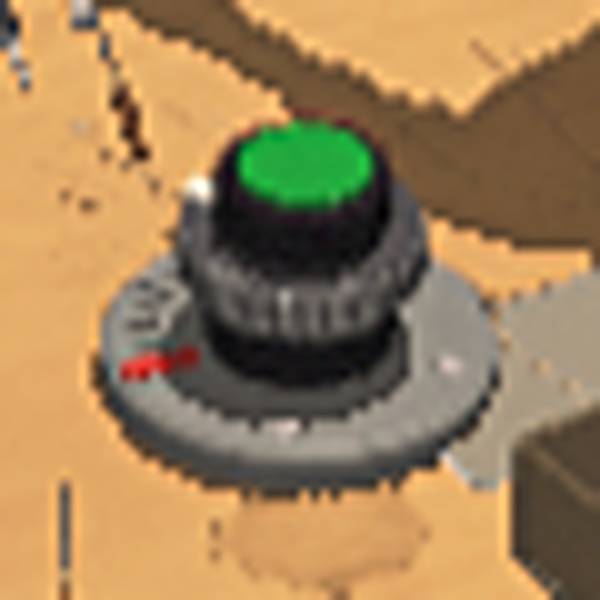

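View pics/crop_t_300.png

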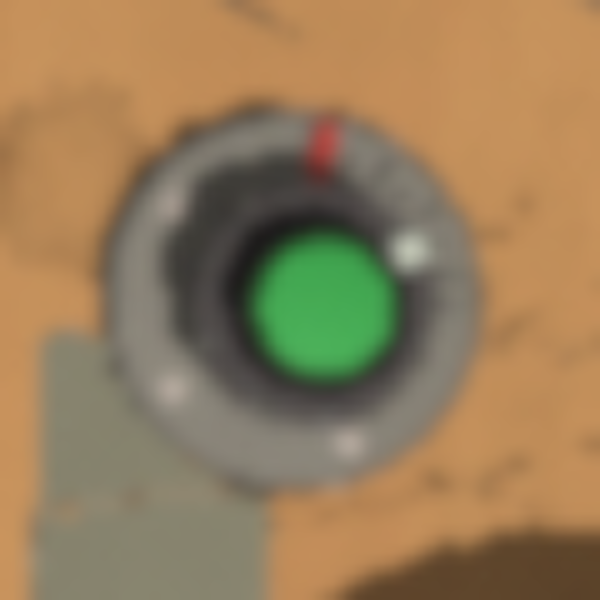

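```bash
cat >b.py <<'E'
from h import *
s=ld('scene0');t=ld('top0')
def cen(d,box,f):
    u0,u1,v0,v1=box; im=d['frame'][v0:v1,u0:u1].astype(float); w=f(im); v,u=np.mgrid[v0:v1,u0:u1]
    return np.array([(u*w).sum(),(v*w).sum()])/w.sum(), (w>0).sum()
red=lambda im: np.clip(im[...,0]-1.6*im[...,1]-15,0,None)
wh=lambda im: np.clip(im.min(2)-150,0,None)
pr={'s':cen(s,(234,246,157,166),red),'t':cen(t,(298,307,202,212),red)}
pw={'s':cen(s,(240,247,141,148),wh),'t':cen(t,(307,315,214,222),wh)}
print(pr,pw)
R=tri(s,pr['s'][0],t,pr['t'][0]);W=tri(s,pw['s'][0],t,pw['t'][0])
G=tri(s,(253.14,141.15),t,(301.88,223.14));A=tri(s,(287.04,253.68),t,(165.38,162.04))
print('red',R,'white',W,'glass',G,'amber',A)
print('planes red',onz(s,pr['s'][0],10),onz(t,pr['t'][0],10),'white',onz(s,pw['s'][0],41),onz(t,pw['t'][0],41))
for c in (G[0],onz(s,(253.14,141.15),57.5)[0],onz(t,(301.88,223.14),57.5)[0]):
  pass
def an(p,c): e=p[:2]-c[:2]; return np.arctan2(e[1],e[0]),np.hypot(*e)
print(an(R[0],G[0]),an(W[0],G[0]),an(W[0],G[0])[0]-an(R[0],G[0])[0])
for n,d,g in(('s',s,(253.14,141.15)),('t',t,(301.88,223.14))):
  c=onz(d,g,57.5)[0]; r=onz(d,pr[n][0],10)[0]; w=onz(d,pw[n][0],41)[0]; print(n,an(r,c),an(w,c),an(w,c)[0]-an(r,c)[0])
# surroundings heights: points within 130mm of axis
c=G[0]
for n,d in(('s',s),('t',t)):
  v,u=np.mgrid[0:384,0:512]; o,r=ray(d,np.c_[u.ravel(),v.ravel()]); z=d['z_map'].ravel(); P=o+r*z[:,None]
  e=P[:,:2]-c[:2]; rr=np.hypot(*e.T); th=np.degrees(np.arctan2(e[:,1],e[:,0]))
  for lo,hi in((48,70),(70,100),(100,140)):
    print(n,lo,[ (k,round(float(P[(rr>lo)&(rr<hi)&(th>=k)&(th<k+30)&(z>0),2].max(initial=-9)))) for k in range(-180,180,30)])
  m=(rr<23)&(P[:,2]>30)
  # ring height: depth points at radius 22-27
  for a,b in((21,27),(32,42)): q=P[(rr>a)&(rr<b)&(z>0),2]; print('h',a,np.percentile(q,[10,50,90]))
E
python3 b.py
```

```text
{'s': (array([237.80580725, 161.05127677]), np.int64(17)), 't': (array([301.71606648, 207.41412742]), np.int64(8))} {'s': (array([242.56086957, 143.26956522]), np.int64(6)), 't': (array([310.546875, 217.53125 ]), np.int64(4))}
red (array([ 498.60982232, -201.23771522,   10.31459859]), np.float64(1.6675269311646708)) white (array([ 475.95030725, -217.40063183,   41.25978196]), np.float64(2.362286818865883)) glass (array([ 462.61050431, -195.06874822,   55.72295706]), np.float64(1.4957229185657945)) amber (array([591.65071226, 117.63563441,  55.773443  ]), np.float64(1.764456664937047))
planes red [[ 499.01884473 -202.16664619   10.        ]] [[ 497.93336358 -200.797472     10.        ]] white [[ 476.63601117 -218.52762451   41.        ]] [[ 474.98695846 -216.75011825   41.        ]]
(np.float64(-0.16971500192593889), np.float64(36.52406125810618)) (np.float64(-1.0323325096998532), np.float64(26.012753949391666)) -0.8626175077739143
s (np.float64(-0.24872315996206495), np.float64(35.540544365607914)) (np.float64(-1.1229106310941765), np.float64(27.857617042892706)) -0.8741874711321116

[... 389 characters left out ...]
20, 34), (150, 3)]
s 100 [(-180, 11), (-150, 3), (-120, 8), (-90, 7), (-60, 8), (-30, 8), (0, 10), (30, 7), (60, 3), (90, 36), (120, 63), (150, 76)]
h 21 [10.41190589 31.91842938 44.18171463]
h 32 [ 9.03996718 10.71446967 12.13385083]
t 48 [(-180, 4), (-150, 3), (-120, 4), (-90, 3), (-60, 3), (-30, 2), (0, 4), (30, 3), (60, 3), (90, 2), (120, 5), (150, 3)]
t 70 [(-180, 3), (-150, 4), (-120, 7), (-90, 3), (-60, 7), (-30, 8), (0, 6), (30, 4), (60, 3), (90, 37), (120, 35), (150, 4)]
t 100 [(-180, 11), (-150, 4), (-120, 7), (-90, 6), (-60, 7), (-30, 11), (0, 9), (30, 7), (60, 4), (90, 35), (120, 64), (150, 77)]
h 21 [27.03317578 41.1224764  43.14590029]
h 32 [ 8.08685276 10.16521689 12.24276366]
```

```bash
cat >mv.py <<'E'
import sys,numpy as np
from scipy.spatial.transform import Rotation as R
from cell import status,ctrl
s=status.state(); q=R.from_quat(s['tcp_rot']); p=s['eef_pos']
X=q.apply([1,0,0]); print('clock',s['clock'],'tcp',p.round(1),'jaw deg',np.degrees(np.arctan2(X[1],X[0])).round(1),'z',q.apply([0,0,1]).round(4),'F',s['contact_force'].round(1),'M',s['torque'].round(2),'w',round(s['grip_width'],1),'j',s['joint_pos'].round(2),'tip',ctrl.tip_reach)
if len(sys.argv)>1:
    x,y,z,a=map(float,sys.argv[1:5]); a=np.radians(a)
    T=R.from_matrix(np.array([[np.cos(a),np.sin(a),0],[np.sin(a),-np.cos(a),0],[0,0,-1]]).reshape(3,3))
    print('d',q.inv().apply(np.array([x,y,z])-p).round(1),'rv',(q.inv()*T).as_rotvec().round(3))
E
python3 mv.py 462.5 -195 180 -25
python3 - <<'E'
from h import *
for n in('scene0','top0'):
  d=ld(n); v,u=np.mgrid[0:384,0:512]; o,r=ray(d,np.c_[u.ravel(),v.ravel()]); z=d['z_map'].ravel(); P=(o+r*z[:,None])[z>0]
  a=np.array([224,-475]);b=np.array([462.5,-195]);L=np.linalg.norm(b-a);e=(b-a)/L
  s=(P[:,:2]-a)@e; w=(P[:,:2]-a)@[-e[1],e[0]]
  print(n,[(k,P[(s>k)&(s<k+40)&(abs(w)<80)&(P[:,2]<600),2].max(initial=-9).round()) for k in range(-80,480,40)])
  c=np.hypot(*(P[:,:2]-b).T)
  q=P[(c>100)&(c<260)&(P[:,2]>75)]; print(len(q),q[:,2].max(initial=0), q[np.argsort(-q[:,2])[:5]].round())
E
```

```text
clock 0.1 tcp [ 223.9 -474.5  249.7] jaw deg -64.7 z [-3.0e-04  1.2e-03 -1.0e+00] F [-0.3  0.  -0.6] M [-0.02  0.02  0.03] w 85.4 j [-1.28  0.34  1.52  0.    1.28 -0.15] tip 19.0
d [-150.9 -335.    70. ] rv [-0.001  0.001 -0.694]
scene0 [(-80, np.float64(170.0)), (-40, np.float64(153.0)), (0, np.float64(253.0)), (40, np.float64(64.0)), (80, np.float64(65.0)), (120, np.float64(5.0)), (160, np.float64(3.0)), (200, np.float64(9.0)), (240, np.float64(9.0)), (280, np.float64(8.0)), (320, np.float64(59.0)), (360, np.float64(61.0)), (400, np.float64(44.0)), (440, np.float64(36.0))]
368 174.69267813884193 [[ 260. -150.  175.]
 [ 263. -147.  174.]
 [ 264. -146.  173.]
 [ 249. -164.  173.]
 [ 252. -160.  173.]]
top0 [(-80, np.float64(171.0)), (-40, np.float64(284.0)), (0, np.float64(369.0)), (40, np.float64(65.0)), (80, np.float64(60.0)), (120, np.float64(5.0)), (160, np.float64(7.0)), (200, np.float64(9.0)), (240, np.float64(7.0)), (280, np.float64(7.0)), (320, np.float64(61.0)), (360, np.float64(61.0)), (400, np.float64(37.0)), (440, np.float64(34.0))]
453 175.78473042247253 [[ 256. -151.  176.]
 [ 245. -165.  176.]
 [ 243. -167.  175.]
 [ 257. -147.  174.]
 [ 263. -142.  174.]]
```

Emit:
jog_arm(
  steps=[
    {"dx":-17,"dy":-37,"dz":0,"rz":-0.1,"hand":1},
    {"dx":-34,"dy":-75,"dz":0,"rz":-0.2,"hand":1},
    {"dx":-51,"dy":-113,"dz":0,"rz":-0.3,"hand":1},
    {"dx":-68,"dy":-151,"dz":0,"rz":-0.4,"hand":1},
    {"dx":-85,"dy":-189,"dz":5,"rz":-0.5,"hand":1},
    {"dx":-102,"dy":-227,"dz":10,"rz":-0.6,"hand":1},
    {"dx":-119,"dy":-264,"dz":20,"rz":-0.694,"hand":1},
    {"dx":-136,"dy":-301,"dz":30,"rz":-0.694,"hand":1},
  ],
)

```text
invalid input
```

```bash
python3 mv.py 462.5 -195 110 -25
```

```text
clock 0.1 tcp [ 223.9 -474.5  249.7] jaw deg -64.7 z [-3.0e-04  1.2e-03 -1.0e+00] F [-0.3  0.  -0.6] M [-0.02  0.02  0.03] w 85.4 j [-1.28  0.34  1.52  0.    1.28 -0.15] tip 19.0
d [-150.8 -335.   140. ] rv [-0.001  0.001 -0.694]
```

Emit:
jog_arm(
  steps=[
    {"dx":-17,"dy":-37,"dz":0,"rx":0,"ry":0,"rz":-0.1,"hand":1},
    {"dx":-34,"dy":-75,"dz":0,"rx":0,"ry":0,"rz":-0.2,"hand":1},
    {"dx":-51,"dy":-113,"dz":0,"rx":0,"ry":0,"rz":-0.3,"hand":1},
    {"dx":-68,"dy":-151,"dz":0,"rx":0,"ry":0,"rz":-0.4,"hand":1},
    {"dx":-85,"dy":-189,"dz":5,"rx":0,"ry":0,"rz":-0.5,"hand":1},
    {"dx":-102,"dy":-227,"dz":10,"rx":0,"ry":0,"rz":-0.6,"hand":1},
    {"dx":-119,"dy":-264,"dz":20,"rx":0,"ry":0,"rz":-0.694,"hand":1},
    {"dx":-136,"dy":-301,"dz":30,"rx":0,"ry":0,"rz":-0.694,"hand":1},
  ],
)

```text
clock: 0.77
eef_pos: [438.4, -222.0, 219.9]
tcp_rot: [0.977, -0.214, -0.0, -0.0]
contact_force: [0.0, 1.0, 0.3]
grip_width: 85.1
```

```bash
python3 mv.py 462.5 -195 105 -25
```

```text
clock 0.7667 tcp [ 438.4 -222.   219.9] jaw deg -24.7 z [-0.     0.001 -1.   ] F [0.  1.  0.3] M [-0.04 -0.06 -0.02] w 85.1 j [-0.63  0.31  1.66  0.    1.17 -0.19] tip 19.0
d [ 10.7 -34.5 115. ] rv [-0.001  0.     0.005]
```

Emit:
jog_arm(
  steps=[
    {"dx":4,"dy":-14,"dz":20,"rx":0,"ry":0,"rz":0,"hand":0.7},
    {"dx":8,"dy":-26,"dz":50,"rx":0,"ry":0,"rz":0,"hand":0.7},
    {"dx":10.7,"dy":-34.5,"dz":80,"rx":0,"ry":0,"rz":0,"hand":0.7},
    {"dx":10.7,"dy":-34.5,"dz":105,"rx":0,"ry":0,"rz":0,"hand":0.7},
    {"dx":10.7,"dy":-34.5,"dz":115,"rx":0,"ry":0,"rz":0,"hand":0.7},
    {"dx":10.7,"dy":-34.5,"dz":115,"rx":0,"ry":0,"rz":0,"hand":0.7},
    {"dx":10.7,"dy":-34.5,"dz":115,"rx":0,"ry":0,"rz":0,"hand":0.7},
    {"dx":10.7,"dy":-34.5,"dz":115,"rx":0,"ry":0,"rz":0,"hand":0.7},
  ],
)

```text
clock: 1.43
eef_pos: [463.2, -195.9, 106.4]
tcp_rot: [0.977, -0.214, 0.001, -0.0]
contact_force: [0.4, 0.1, 0.7]
grip_width: 73.0
```

```bash
python3 mv.py 462.5 -195 38 -25; python3 - <<'E'
from cell import get_image
import cv2,pickle
for n,(u,v) in(('scene',(253,130)),('top',(302,223))):
    d=get_image(n); pickle.dump(d,open(f'{n}1.pkl','wb'))
    im=d['frame'][v-60:v+60,u-80:u+80,::-1]; cv2.imwrite(f'pics/{n}1.png',cv2.resize(im,(800,600),interpolation=cv2.INTER_CUBIC))
E
```

```text
clock 1.4333 tcp [ 463.2 -195.9  106.4] jaw deg -24.7 z [ 2.1e-03 -3.0e-04 -1.0e+00] F [0.4 0.1 0.7] M [ 0.04 -0.02  0.  ] w 73.0 j [-0.55  0.47  1.78  0.    0.89 -0.12] tip 19.0
d [-1.2 -0.4 68.4] rv [-0.001 -0.002  0.005]
```

View pics/scene1.png

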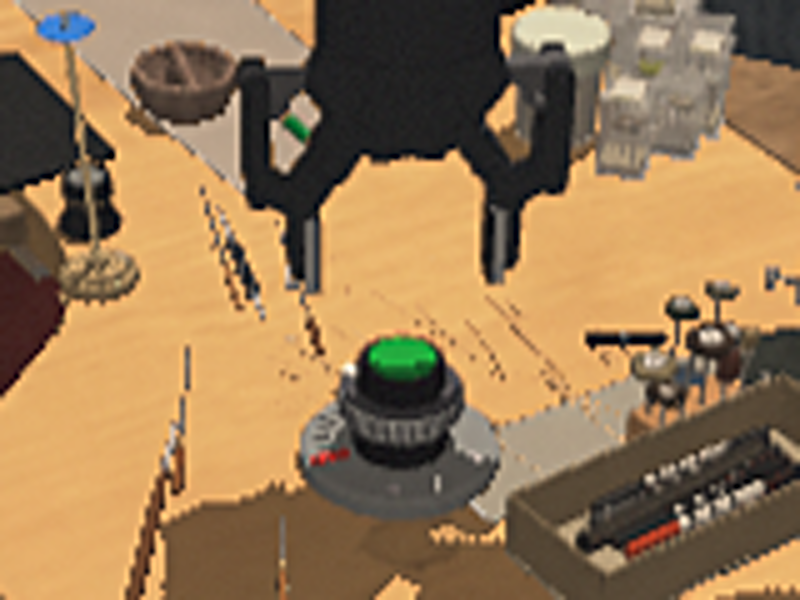

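View pics/top1.png

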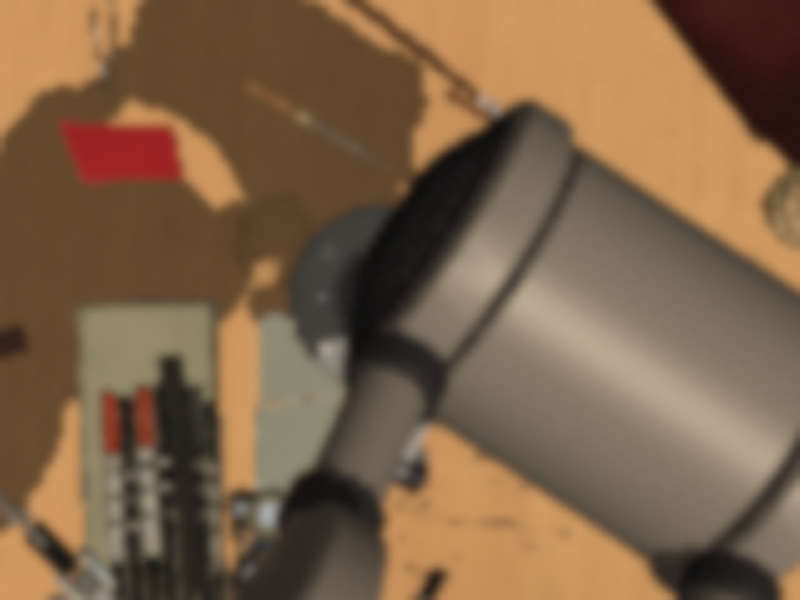

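```bash
python3 - <<'E'
from h import *
s=ld('scene1'); a=np.radians(-24.7); X=np.array([np.cos(a),np.sin(a),0]); Y=np.array([np.sin(a),-np.cos(a),0])
for z in (83,87,91,95):
  c=np.array([463.2,-195.9,z]); print(z,[proj(s,c+sg*40*X+sh*11*Y).round(1).tolist() for sg in(-1,1) for sh in(-1,1)], proj(s,c).round(1))
# dark finger pixels from image: rows & extents
g=s['frame'].max(2)
for r in range(112,131): 
  print(r,''.join('#' if x<75 else ('+' if x<130 else '.') for x in g[r,222:286]))
# depth at finger
z=s['z_map']
for r in (114,118,122,125,126,127): print(r,[pt(s,u,r).round().astype(int).tolist() for u in (231,233,235,236,270,272,274,276)])
hsv=cv2.cvtColor(s['frame'],cv2.COLOR_RGB2HSV); m=cv2.inRange(hsv[120:,:],(50,120,60),(75,255,255)); print(cv2.connectedComponentsWithStats(m)[2:])
E
```

```text
83 [[[272.1, 132.5]], [[270.5, 127.0]], [[235.6, 134.7]], [[234.6, 129.1]]] [[253.3 130.8]]
87 [[[272.2, 131.0]], [[270.6, 125.5]], [[235.6, 133.1]], [[234.5, 127.5]]] [[253.3 129.2]]
91 [[[272.3, 129.4]], [[270.7, 123.9]], [[235.6, 131.6]], [[234.5, 126.0]]] [[253.3 127.7]]
95 [[[272.4, 127.9]], [[270.8, 122.4]], [[235.6, 130.0]], [[234.5, 124.4]]] [[253.4 126.1]]
112 .......+#######.................................##++###.........
113 ........#######.................................##++###.........
114 ........####++#................................+##++###.........
115 ........####++#................................+##++###.........
116 ........####++#................................+##++###.........
117 .......+####++#................................+##++###.........
118 .......+####++#................................+##++###.........
119 ........####++#................................+##++###.........
120 ........####++#................................+##++###.........
121 ........+###++#................................###++###.........
122 .........###++#.......................
[... 938 characters left out ...]
03, -202, 115], [435, -174, 108], [432, -172, 109], [425, -173, 106], [323, -307, -1]]
125 [[511, -211, 105], [506, -209, 105], [504, -205, 107], [502, -204, 106], [435, -174, 101], [430, -173, 100], [334, -298, -2], [331, -294, 0]]
126 [[435, -343, 4], [428, -344, 1], [504, -205, 104], [502, -204, 104], [432, -177, 96], [430, -173, 97], [339, -291, 1], [332, -292, -2]]
127 [[437, -339, 3], [430, -341, 0], [504, -205, 102], [501, -206, 99], [348, -297, -2], [345, -292, 0], [340, -289, -1], [336, -286, 0]]
(array([[     0,      0,    512,    264, 135079],
       [   247,     18,     14,      8,     89]], dtype=int32), array([[255.50151393, 131.57265008],
       [253.20224719,  21.23595506]]))
```

Emit:
jog_arm(
  steps=[
    {"dx":-0.6,"dy":-0.9,"dz":20,"rx":0,"ry":0,"rz":0,"hand":0.7},
    {"dx":-0.6,"dy":-0.9,"dz":35,"rx":0,"ry":0,"rz":0,"hand":0.7},
    {"dx":-0.6,"dy":-0.9,"dz":48,"rx":0,"ry":0,"rz":0,"hand":0.7},
    {"dx":-0.6,"dy":-0.9,"dz":58,"rx":0,"ry":0,"rz":0,"hand":0.7},
    {"dx":-0.6,"dy":-0.9,"dz":66,"rx":0,"ry":0,"rz":0,"hand":0.7},
    {"dx":-0.6,"dy":-0.9,"dz":71,"rx":0,"ry":0,"rz":0,"hand":0.7},
    {"dx":-0.6,"dy":-0.9,"dz":71,"rx":0,"ry":0,"rz":0,"hand":0.7},
    {"dx":-0.6,"dy":-0.9,"dz":71,"rx":0,"ry":0,"rz":0,"hand":0.7},
  ],
)

```text
clock: 2.2
eef_pos: [463.5, -195.0, 35.8]
tcp_rot: [0.977, -0.214, 0.002, 0.0]
contact_force: [-0.7, 0.1, 0.4]
grip_width: 72.7
```

```bash
python3 mv.py 463 -194.8 35 -25; python3 - <<'E'
from cell import get_image
import cv2,pickle
for n,(u,v) in(('scene',(253,150)),):
    d=get_image(n); pickle.dump(d,open(f'{n}2.pkl','wb'))
    im=d['frame'][v-36:v+36,u-48:u+48,::-1]; cv2.imwrite(f'pics/{n}2.png',cv2.resize(im,(800,600),interpolation=cv2.INTER_CUBIC))
E
```

```text
clock 2.2 tcp [ 463.5 -195.    35.8] jaw deg -24.7 z [ 3.e-03 -8.e-04 -1.e+00] F [-0.7  0.1  0.4] M [-0.01 -0.03 -0.02] w 72.7 j [-0.55  0.58  1.83  0.    0.72 -0.12] tip 19.0
d [-0.5  0.   0.8] rv [-0.    -0.003  0.005]
```

View pics/scene2.png

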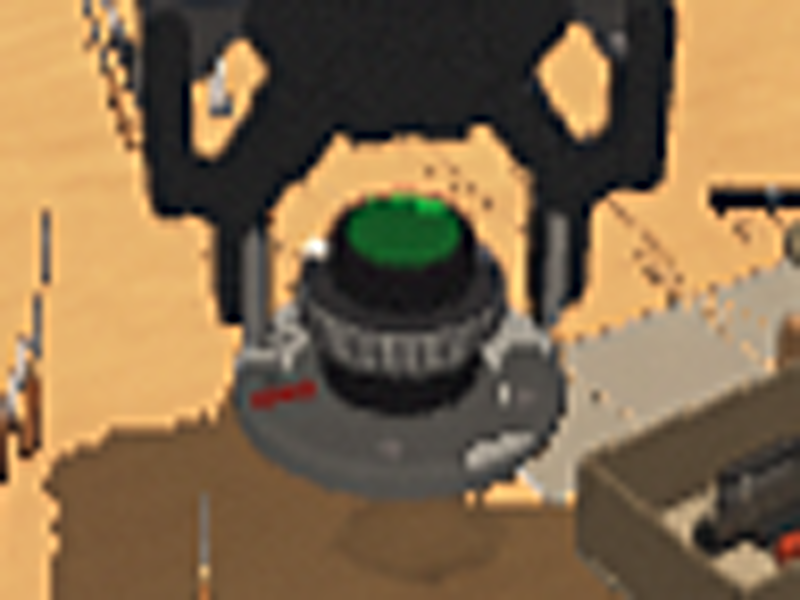

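Emit:
jog_arm(
  steps=[
    {"dx":-0.4,"dy":0,"dz":0.5,"rx":0,"ry":0,"rz":0,"hand":0.5},
    {"dx":-0.4,"dy":0,"dz":0.5,"rx":0,"ry":0,"rz":0,"hand":0.4},
    {"dx":-0.4,"dy":0,"dz":0.5,"rx":0,"ry":0,"rz":0,"hand":0.35},
    {"dx":-0.4,"dy":0,"dz":0.5,"rx":0,"ry":0,"rz":0,"hand":0.3},
    {"dx":-0.4,"dy":0,"dz":0.5,"rx":0,"ry":0,"rz":0,"hand":0.2},
    {"dx":-0.4,"dy":0,"dz":0.5,"rx":0,"ry":0,"rz":0,"hand":0.1},
    {"dx":-0.4,"dy":0,"dz":0.5,"rx":0,"ry":0,"rz":0,"hand":0.1},
    {"dx":-0.4,"dy":0,"dz":0.5,"rx":0,"ry":0,"rz":0,"hand":0.1},
  ],
)

```text
clock: 2.92
eef_pos: [463.1, -194.8, 36.3]
tcp_rot: [0.977, -0.214, 0.002, 0.0]
contact_force: [-3.4, 1.4, 9.0]
grip_width: 54.1
```

```bash
python3 mv.py 463 -194.8 35 -25; python3 - <<'E'
from cell import get_image
import cv2,pickle
for n,(u,v) in(('scene',(253,150)),):
    d=get_image(n); pickle.dump(d,open(f'{n}3.pkl','wb'))
    im=d['frame'][v-36:v+36,u-48:u+48,::-1]; cv2.imwrite(f'pics/{n}3.png',cv2.resize(im,(800,600),interpolation=cv2.INTER_CUBIC))
E
```

```text
clock 2.9167 tcp [ 463.1 -194.8   36.3] jaw deg -24.7 z [ 0.0033 -0.0011 -1.    ] F [-3.4  1.4  9. ] M [ 0.25  0.58 -0.01] w 54.1 j [-0.55  0.58  1.83  0.    0.72 -0.12] tip 19.0
d [-0.1  0.   1.3] rv [-0.    -0.003  0.005]
```

View pics/scene3.png

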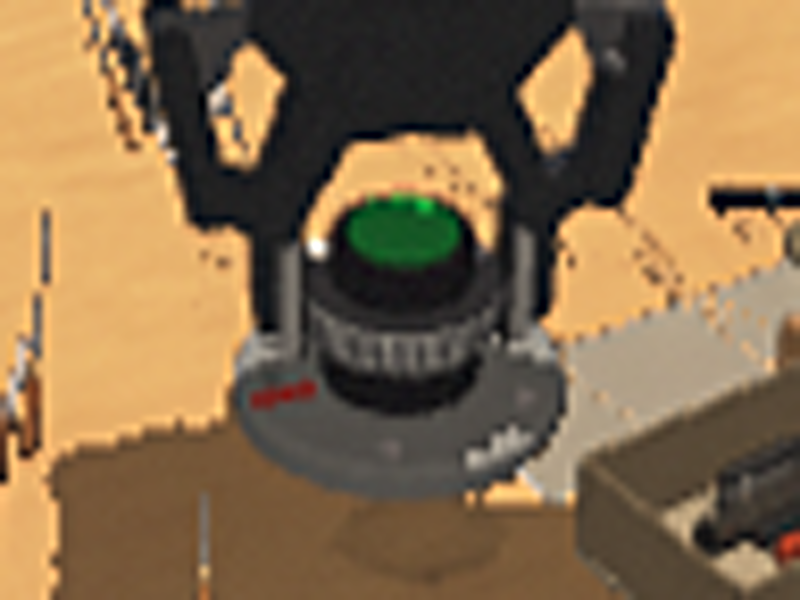

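Emit:
jog_arm(
  steps=[
    {"dx":0,"dy":0,"dz":0,"rx":0,"ry":0,"rz":-0.05,"hand":0.1},
    {"dx":0,"dy":0,"dz":0,"rx":0,"ry":0,"rz":-0.11,"hand":0.1},
    {"dx":0,"dy":0,"dz":0,"rx":0,"ry":0,"rz":-0.17,"hand":0.1},
    {"dx":0,"dy":0,"dz":0,"rx":0,"ry":0,"rz":-0.23,"hand":0.1},
    {"dx":0,"dy":0,"dz":0,"rx":0,"ry":0,"rz":-0.29,"hand":0.1},
    {"dx":0,"dy":0,"dz":0,"rx":0,"ry":0,"rz":-0.35,"hand":0.1},
    {"dx":0,"dy":0,"dz":0,"rx":0,"ry":0,"rz":-0.4,"hand":0.1},
    {"dx":0,"dy":0,"dz":0,"rx":0,"ry":0,"rz":-0.4,"hand":0.1},
  ],
)

```text
clock: 3.63
eef_pos: [463.4, -194.9, 36.5]
tcp_rot: [1.0, -0.015, 0.002, 0.001]
contact_force: [0.6, -0.2, 0.3]
grip_width: 54.1
```

```bash
python3 mv.py 463 -194.8 36 25.2; python3 - <<'E'
from cell import get_image
import cv2,pickle
for n,(u,v) in(('scene',(253,150)),):
    d=get_image(n); pickle.dump(d,open(f'{n}4.pkl','wb'))
    im=d['frame'][v-36:v+36,u-48:u+48,::-1]; cv2.imwrite(f'pics/{n}4.png',cv2.resize(im,(800,600),interpolation=cv2.INTER_CUBIC))
E
```

```text
clock 3.6333 tcp [ 463.4 -194.9   36.5] jaw deg -1.7 z [ 0.004  -0.0014 -1.    ] F [ 0.6 -0.2  0.3] M [ 0.1  -0.09  0.04] w 54.1 j [-0.55  0.58  1.83  0.    0.72 -0.52] tip 19.0
d [-0.4 -0.   0.5] rv [ 0.002 -0.004 -0.47 ]
```

View pics/scene4.png

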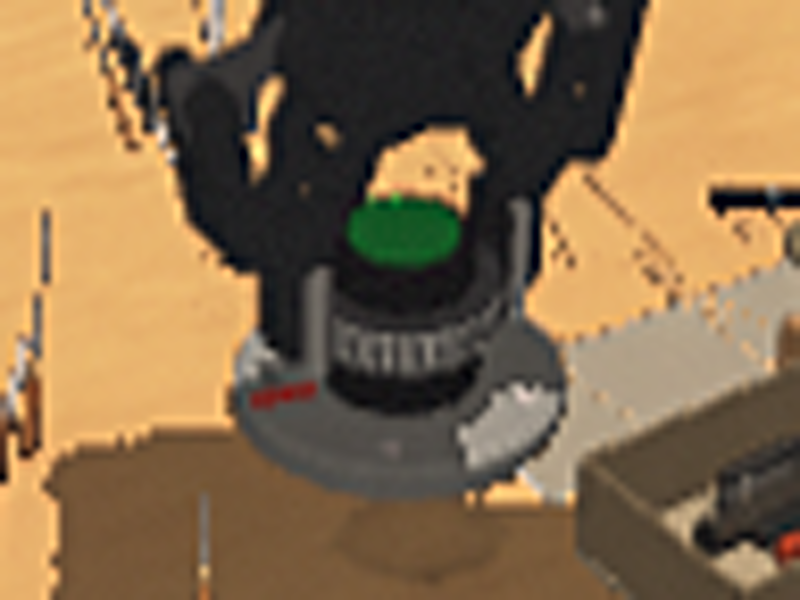

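Both pads still hold the ring, at 54.1 mm. The white line is now hidden behind the left finger at about (238,150), as expected. I'll turn the rest of the way.

Emit:
jog_arm(
  steps=[
    {"dx":-0.2,"dy":0,"dz":0,"rx":0,"ry":0,"rz":-0.06,"hand":0.1},
    {"dx":-0.2,"dy":0,"dz":0,"rx":0,"ry":0,"rz":-0.13,"hand":0.1},
    {"dx":-0.2,"dy":0,"dz":0,"rx":0,"ry":0,"rz":-0.2,"hand":0.1},
    {"dx":-0.2,"dy":0,"dz":0,"rx":0,"ry":0,"rz":-0.27,"hand":0.1},
    {"dx":-0.2,"dy":0,"dz":0,"rx":0,"ry":0,"rz":-0.34,"hand":0.1},
    {"dx":-0.2,"dy":0,"dz":0,"rx":0,"ry":0,"rz":-0.41,"hand":0.1},
    {"dx":-0.2,"dy":0,"dz":0,"rx":0,"ry":0,"rz":-0.47,"hand":0.1},
    {"dx":-0.2,"dy":0,"dz":0,"rx":0,"ry":0,"rz":-0.47,"hand":0.1},
  ],
)

```text
clock: 4.35
eef_pos: [463.7, -194.8, 36.5]
tcp_rot: [0.976, 0.217, 0.002, 0.001]
contact_force: [3.6, 1.4, -1.5]
grip_width: 53.8
```

```bash
python3 mv.py 463 -194.8 110 25.2; python3 - <<'E'
from cell import get_image
import cv2,pickle
for n,(u,v) in(('scene',(253,150)),):
    d=get_image(n); pickle.dump(d,open(f'{n}5.pkl','wb'))
    im=d['frame'][v-36:v+36,u-48:u+48,::-1]; cv2.imwrite(f'pics/{n}5.png',cv2.resize(im,(800,600),interpolation=cv2.INTER_CUBIC))
E
```

```text
clock 4.35 tcp [ 463.7 -194.8   36.5] jaw deg 25.1 z [ 0.0051 -0.0016 -1.    ] F [ 3.6  1.4 -1.5] M [ 0.25 -0.57  0.13] w 53.8 j [-0.55  0.58  1.83  0.    0.72 -0.99] tip 19.0
d [ -0.3  -0.  -73.5] rv [ 0.004 -0.004 -0.002]
```

View pics/scene5.png

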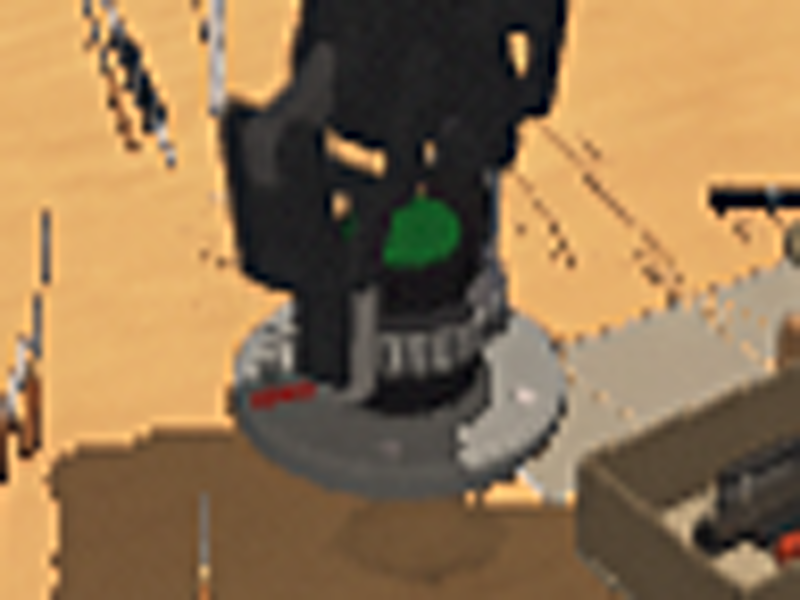

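Emit:
jog_arm(
  steps=[
    {"dx":0,"dy":0,"dz":0,"rx":0,"ry":0,"rz":0,"hand":0.35},
    {"dx":0,"dy":0,"dz":0,"rx":0,"ry":0,"rz":0,"hand":0.55},
    {"dx":0,"dy":0,"dz":0,"rx":0,"ry":0,"rz":0,"hand":0.7},
    {"dx":0,"dy":0,"dz":0,"rx":0,"ry":0,"rz":0,"hand":0.7},
    {"dx":0,"dy":0,"dz":0,"rx":0,"ry":0,"rz":0,"hand":0.7},
    {"dx":0,"dy":0,"dz":-15,"rx":0,"ry":0,"rz":0,"hand":0.7},
    {"dx":0,"dy":0,"dz":-40,"rx":0,"ry":0,"rz":0,"hand":0.7},
    {"dx":0,"dy":0,"dz":-75,"rx":0,"ry":0,"rz":0,"hand":0.7},
  ],
)

```text
clock: 5.07
eef_pos: [461.7, -193.9, 110.4]
tcp_rot: [0.976, 0.216, 0.0, -0.001]
contact_force: [1.0, -0.9, 0.3]
grip_width: 72.8
```

Emit:
jog_arm(
  steps=[
    {"dx":0,"dy":0,"dz":-30,"rx":0,"ry":0,"rz":0.05,"hand":0.7},
    {"dx":0,"dy":0,"dz":-70,"rx":0,"ry":0,"rz":0.15,"hand":0.7},
    {"dx":0,"dy":20,"dz":-90,"rx":0,"ry":0,"rz":0.25,"hand":0.7},
    {"dx":0,"dy":50,"dz":-100,"rx":0,"ry":0,"rz":0.35,"hand":0.7},
    {"dx":0,"dy":85,"dz":-100,"rx":0,"ry":0,"rz":0.45,"hand":0.7},
    {"dx":0,"dy":120,"dz":-100,"rx":0,"ry":0,"rz":0.45,"hand":0.7},
    {"dx":0,"dy":145,"dz":-100,"rx":0,"ry":0,"rz":0.45,"hand":0.7},
    {"dx":0,"dy":150,"dz":-100,"rx":0,"ry":0,"rz":0.45,"hand":0.7},
  ],
)

```text
clock: 5.73
eef_pos: [525.5, -333.7, 209.7]
tcp_rot: [1.0, -0.009, 0.0, 0.0]
contact_force: [-0.4, 0.6, 0.6]
grip_width: 72.3
```

```bash
python3 mv.py; python3 - <<'E'
from cell import get_image
import cv2,pickle
for n,(u,v) in(('scene',(253,150)),('top',(302,223))):
    d=get_image(n); pickle.dump(d,open(f'{n}6.pkl','wb'))
    im=d['frame'][v-36:v+36,u-48:u+48,::-1]; cv2.imwrite(f'pics/{n}6.png',cv2.resize(im,(800,600),interpolation=cv2.INTER_CUBIC))
E
```

```text
clock 5.7333 tcp [ 525.5 -333.7  209.7] jaw deg -1.0 z [ 8.e-04 -3.e-04 -1.e+00] F [-0.4  0.6  0.6] M [-0.01  0.06 -0.07] w 72.3 j [-0.69  0.55  1.3   0.    1.29 -0.67] tip 19.0
```

View pics/scene6.png

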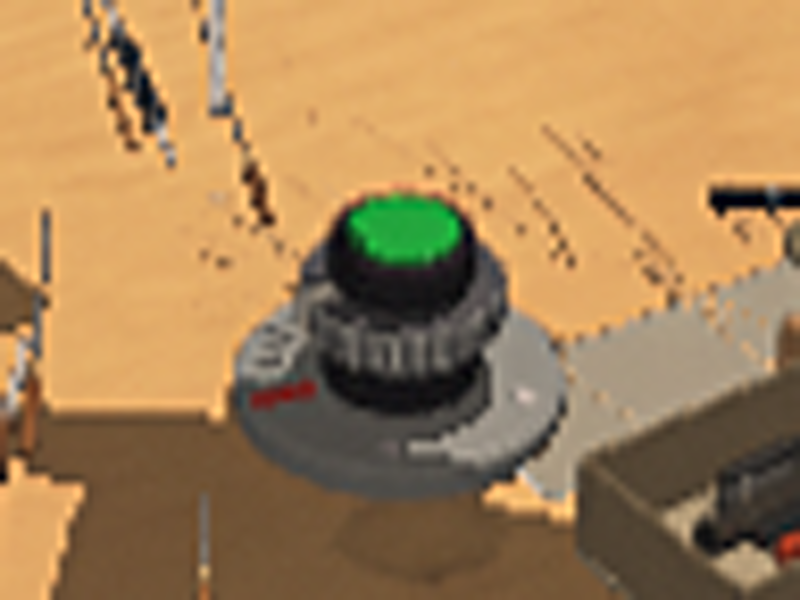

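View pics/top6.png

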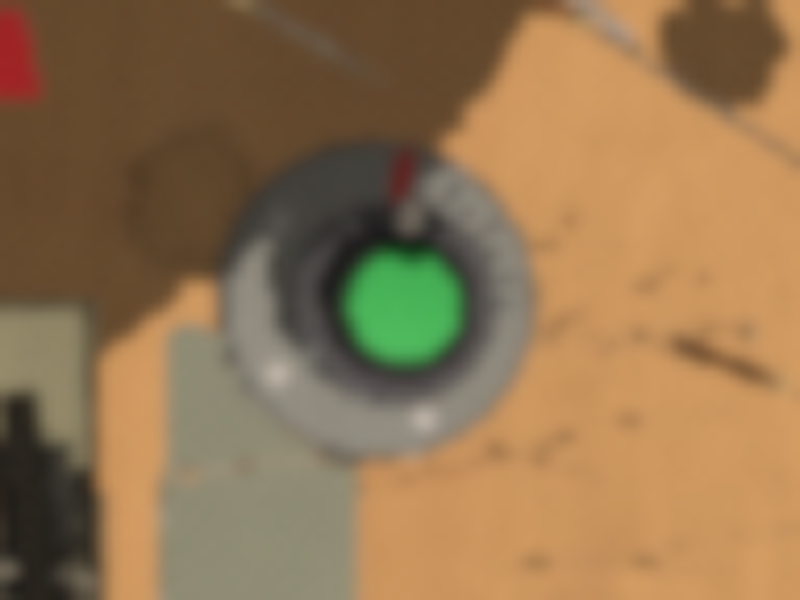

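```bash
python3 - <<'E'
from h import *
s=ld('scene6');t=ld('top6')
def an(p,c): e=p[:2]-c[:2]; return np.arctan2(e[1],e[0]),np.hypot(*e)
im=t['frame'][209:216,297:309]; print(im.min(2)); 
w=np.clip(im[1:6,3:9].min(2).astype(float)-85,0,None); v,u=np.mgrid[210:215,300:306]; wt=np.array([(u*w).sum(),(v*w).sum()])/w.sum(); print(wt)
G=np.array([462.6,-195.07])
for n,d,g,wp,rp in(('t',t,(301.88,223.14),wt,(301.75,207.3)),('s',s,(253.14,141.15),(243,148.4),(237.8,161.05))):
  c=onz(d,g,57.5)[0];W=onz(d,wp,41.3)[0];r=onz(d,rp,10)[0]; print(n,an(W,c),an(r,c),an(W,c)[0]-an(r,c)[0])
W=tri(s,(243,148.4),t,wt); print(W,an(W[0],G),'vs red -0.17')
a0=ld('top0');x=lambda d:d['frame'][140:190,145:195].astype(int); print('amber diff top',abs(x(a0)-x(t)).max())
E
```

```text
[[ 60  60  57  51  40  43  63  85 104 115 114 108]
 [ 57  57  55  48  45  53  69  86 102 111 108 109]
 [ 52  50  48  46  51  68  79  83  89  97 104 112]
 [ 44  40  40  42  57  77  86  80  71  79  96 107]
 [ 42  36  35  40  58  78  85  75  58  59  78  95]
 [ 40  33  31  35  51  70  73  63  51  53  67  82]
 [ 34  30  27  28  34  45  47  44  44  55  66  76]]
[304.86956522 210.26086957]
t (np.float64(-0.293960713521507), np.float64(30.579851757738478)) (np.float64(-0.17891259645631982), np.float64(36.72995564108306)) -0.11504811706518717
s (np.float64(-0.3234924816001881), np.float64(22.956510122810126)) (np.float64(-0.24895756759228316), np.float64(35.55174760144783)) -0.07453491400790496
(array([ 489.11724441, -201.38366045,   42.34593962]), np.float64(5.476924001508937)) (np.float64(-0.23374428108991507), np.float64(27.258513521469762)) vs red -0.17
amber diff top 99
```

```bash
python3 - <<'E'
from h import *
s=ld('scene6');t=ld('top6')
def an(p,c): e=p[:2]-c[:2]; return np.arctan2(e[1],e[0]),np.hypot(*e)
im=t['frame'][211:215,300:305].min(2).astype(float)-50; im=np.clip(im,0,None); im[:1,4:]=0
v,u=np.mgrid[211:215,300:305]; wt=np.array([(u*im).sum(),(v*im).sum()])/im.sum()
for wp in(wt,(302.9,212.7)):
  c=onz(t,(301.88,223.14),57.5)[0];W=onz(t,wp,41.3)[0];r=onz(t,(301.75,207.3),10)[0]; print(wp,an(W,c),an(r,c),an(W,c)[0]-an(r,c)[0])
W=tri(s,(243,148.4),t,wt);print(W)
a=[]
for n in('top0','top6'): a.append(cv2.resize(ld(n)['frame'][140:190,145:195,::-1],(300,300),interpolation=cv2.INTER_CUBIC))
for n in('scene0','scene6'): a.append(cv2.resize(ld(n)['frame'][240:300,257:317,::-1],(300,300),interpolation=cv2.INTER_CUBIC))
cv2.imwrite('pics/amb.png',np.vstack([np.hstack(a[:2]),np.hstack(a[2:])]))
E
```

```text
[302.80398671 212.53820598] (np.float64(-0.1742580219791881), np.float64(24.256485097055712)) (np.float64(-0.17891259645631982), np.float64(36.72995564108306)) 0.004654574477131718
(302.9, 212.7) (np.float64(-0.18638568415530812), np.float64(23.938074725198838)) (np.float64(-0.17891259645631982), np.float64(36.72995564108306)) -0.007473087698988301
(array([ 486.59392945, -198.8147216 ,   42.44810529]), np.float64(1.5637884446991683))
```

View pics/amb.png

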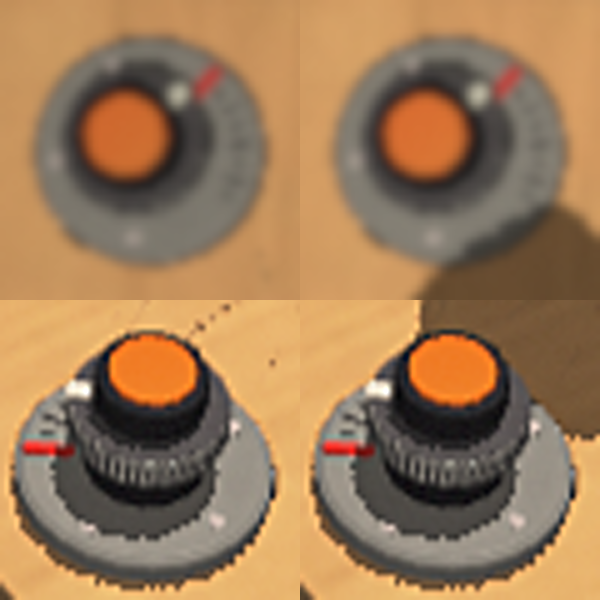

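The amber light hasn't moved; the only difference there is a shadow. The green light's white line is within about 0.01 rad of the red line in the top view, and the arm is clear.

```bash
python3 -c "
from cell import finish_job; print(finish_job())"
```

```text
the job is handed in; nothing more can be done
None
```

The green light's iris is open: its white line now points at the red line. I gripped only the ring, turned it about 0.87 rad anticlockwise in one grip, let go, lifted clear and handed the job in at about 6 s.

- **Alignment:** the top view puts the white line within about 0.01 rad of the red one. The scene view gave about -0.07 rad from a faint line picked by eye. Both are inside the 0.18 rad limit. My first automatic reading from the top view (-0.115 rad) was wrong because it picked up bright scale marks, so I redid it.
- **Height check:** placing the white line from both views gave a height of 42.4 mm, against about 41.5 expected, with the two sight lines missing each other by 1.6 mm.
- **Forces:** closing the grip put about 9 N vertically on the tool. I took this as the pads dragging on the ring as they swing forward. I can't measure the force on the collars or foot separately, but in the pictures the fingers touched only the ring. The force fell to about zero during the turn and read under 1 N at the end.
- **Amber light:** it looks the same before and after in both views, apart from the arm's shadow.

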